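# Probe-test a connector header and hold the test lever home

### The arm

A 6-joint arm with a two-finger parallel gripper is mounted at the origin on the work surface. World frame = base frame: x ahead of the robot, y to its left, z up, the work surface at z = 0. Lengths are in m, angles in rad, forces in N, time in s.
With the tool pointing down it reaches from about 0.35 to 0.975 m from the base axis. Payload 4.9 kg.
Tool frame: the origin (TCP) lies between the finger pads; the fingertips stand 25 mm ahead of it and the grasp point (between the pads) lies 6 mm ahead of it (manip.tcp_to_tips is the z of the fingertips in the tool frame, in m); z points along the fingers, y is the line along which they close (so a half turn about z gives the same grasp; the last joint's range is limited). The gripper opens to 85 mm and grips with 20 to 120 N. Pads are 22 mm wide; open, the fingers measure 114 mm over their backs; the gripper's body (76 mm by 85 mm) begins 54 mm behind the grasp point. The pads swing forward as they close: fully open they stand 13 mm farther back than shut.
Start: joints at [1.116, 0.053, 1.613, -0, 1.476, -0.119], TCP at [0.206, 0.59, 0.256] pointing down, gripper open.
Joint ranges: [-3.01, 3.01], [-1.01, 2.22], [0.06, 2.58], [-1.02, 4.17], [0.09, 2.62], [-3.14, 3.14]. Speed limits (rad/s): [2.57, 2.57, 3.14, 3.14, 3.14, 3.14].

### API

Orientations are given as a unit quaternion [w, x, y, z].
In Python, from plant import manip gives the robot as it stands. The module is installed in compiled form; this text tells all that it offers.
- The arm moves only by the tool arm_command, never from a script. Its argument "moves" is a list of rows, each a list of 3 entries, a list of its own where there are three numbers: the opening, from -1 (shut) to 1 (fully open), then the shift along the tool's x, y, z in units of 0.15 m (1.0 is 0.15 m), then the turn about the tool's z in units of 2 pi rad (1.0 is 2 pi rad). A call has 1 to 20 rows; each row is the pose to reach, as a shift and turn from the pose commanded when the call began, along the tool's axes at that moment, turning the shorter way round; what a row does not reach only later rows make up. A row lasts 1/12 s, in which the tool goes at most 41.7 mm and 7.16 degrees, less where a joint would pass 70% of its speed; a pose out of reach is approached as far as the arm can. A call with a number of a shift or a turn outside -1 to 1 is refused whole. A call with a gripper value outside its range is refused whole. The fingers move at their own pace and stop on an object; the grip force is fixed at half the most. Time passes only in rows, so rows that repeat a pose let the fingers close. It gives the time, the measured TCP pose, the force, the opening and the grip force at its end, in the units of the state.
- manip.state(): the state, without advancing time (a new reading comes with each control period).
- manip.grab_frame(name): name is "scene" or "side" or "wrist"; returns a dict with "frame" (400x640x3 uint8, red, green, blue), "fx", "fy", "cx", "cy" (pixels), "R" (3x3) and "t" (3): a world point X has camera coordinates R X + t. Camera axes: x right, y down, z forward; pixel columns grow to the right and rows downward; lengths in m; the calibration is good to about 2 mm. A picture is of the moment at which its call begins. There is no depth.
- manip.job_done(): hands the job in; it is judged then, once.
Trained networks look in a picture, given as the dict that the camera call returned (one of the last four; its "shot" number tells which), for a name from the list of things; names that differ only in an ending like _2 or _b are one class to them, and where a whole thing is asked for, a point or a joint stands for the part that bears it (a point fixed in the world has none). Each returns a list of dicts, best first, with "confidence" (0 to 1); they miss things now and then, are a little off and sometimes report something else, mostly with a low value. They report only what shows in the picture. A call takes as long as a camera call. They do not tell look-alikes from the thing itself.
- manip.search_frame(picture, target): "extent" ([left, top, right, bottom] in pixels, round what is visible of it).
The state is a dict: "time": time; "joint_pos": joint angles; "joint_vel": joint speeds; "joint_efforts": joint torques, N m; "tool_pos": TCP position; "tool_rot": TCP orientation; "contact_force": force on the tool from outside, world axes, zero at the start; "ft_torque": the same for the moment, N m; "gripper_width": opening from 0.0 (shut) to 1.0 (fully open); "grasp_force": force on a finger pad.
Only numpy, scipy, OpenCV 4.12 (cv2) and the standard library are available. Lean on these libraries where they do the work, as an engineer would, in place of code of your own. Each camera call takes 0.05 s, during which the arm holds its last target. There are 200 camera calls.

### The job

In the steel tray lies one large connector header among smaller parts. Take it with a light grip (its shroud is thin plastic: squeeze it with no more than about 40 N and do not force it), set it flat in the nest of the lever test fixture with its two ears in the slots and its open mouth towards the probes, and let it go. Then draw the spring-loaded hand lever over towards the nest, fully to its stop, so that the probes press on the pins, and keep it there: the program finishes while the robot is still holding the lever home, and the other things are left where they are.

Things in the scene. Friction and masses are not known exactly. Their poses are not given: they have to be found in the camera images.
- header: The part to test: large black plastic connector header lying flat in the tray, about 80 g. Own axes: z up, y towards its open mouth, x across. Overall y -20..26 mm, 24 mm high, origin on its underside. Shroud 44 mm wide (x -22..22), y -4..26, 22 mm high, pins inside. Flange plate across it, 64 mm wide, y -8..-4, 24 mm high: its ears stick out 10 mm each side. Rear body 36 mm wide, y -20..-8.
- mouth (a point): Centre of the header's open mouth: header point (0, 26, 11) mm, same axes. The mouth is 38 x 16 mm; the pins inside end 16 mm behind it. Fingers fit on the shroud's two sides, 44 mm apart, 12 mm behind the mouth (header y 14).
- nest (a point): On the nest floor of the fixed test fixture, 30 mm above the bench: where the header's origin belongs. Axes: z up, y towards the probe nose and lever (header's y likewise), x across. The two U-shaped ear locators are 8 mm high (x +-24..40, y -14..2); their slots leave the header 3 mm play each way in x and y. Backstop: face at y -23, 20 mm high.
- probe (a point): Middle of the probe nose's face; same axes as the nest. At rest it is at nest (0, 35, 11) mm; at the lever's stop it would stand 33 mm nearer the nest. The nose (28 x 8 mm) runs back 31 mm to the aluminium slide block, 72 mm wide, top 30 mm above the nest floor (60 above the bench); the steel drive arms and rollers behind it reach 82 mm above the bench.
- nose: The black probe nose itself; origin: the fixture's origin on the bench, moving with the slide. It is sprung in the slide: 3 N at first touch, then 2 N per mm, about 12 N on the pins with the lever at its stop. Not to be handled.
- pivot (a point): Hinge of the hand lever, 40 mm above the bench, at nest point (0, 150, 10) mm; axes as the nest's, the hinge runs along x.
- lever (a joint): Hand lever angle, rad: 0 at rest, leaning 0.45 rad away from the nest; 0.9 at its stop, leaning 0.45 rad towards the nest (upright at 0.45). It springs back to 0 when let go. Pull needed at the grip: about 3 N at the start, 4 N half way, 10 N at the stop; the probes reach the pins of a seated header at about 0.75.
- grip (a point): Black rubber hand grip on the lever: round sleeve, 24 mm in diameter, 61 mm long, own z axis outward along the lever, x along the hinge. Origin on its axis, 105 mm from the pivot (sleeve from 75 to 136 mm). At rest the origin is 46 mm beyond the pivot in nest y, at the stop 46 mm on the nest side, both times 135 mm above the bench. Can be pinched from above across x, or hooked from behind.
- fixture: The whole fixed test fixture: aluminium base plate 120 mm (x) by 265 mm (y), top 16 mm above the bench, carrying nest, probe slide and hand lever. Origin on the bench at nest point (0, 65, -30) mm; axes as the nest's.
- tray: Steel tray, fixed, 200 mm (x) by 300 mm (y), rim 18 mm high, floor 3 mm thick; origin: centre of its underside.
- small_header: Bystander in the tray: a smaller black header of the same kind, shroud 28 mm wide, 42 mm over the ears, 38 mm long, 24 mm high; leave it. Origin at its underside.
- relay: Bystander in the tray: black relay, 28 x 28 mm, 28 mm high; leave it. Origin: centre of its underside.
- screwdriver: Bystander: screwdriver lying on the bench, 170 mm long. Origin at its underside.
- tape: Bystander: roll of black tape, 90 mm across, 19 mm high. Origin: centre of its underside.
- cleaner: Bystander: white bottle, 52 mm across, 150 mm high. Origin: centre of its underside.
- crimper: Bystander: hand crimping pliers lying on the bench, about 170 mm long, 22 mm high. Origin at its underside.
- spool: Bystander: grey spool standing on end, 64 mm across, 40 mm high. Origin: centre of its underside.
Mind the look-alikes: they are no part of the job. What is shaped like the header but brown or pink is not meant.

How it is judged:
By the outcome, as a careful person would: the job done as asked, in the order asked, and still so for the second after the job is handed in, while the arm keeps its last pose, push and grip.
It also fails if it takes over 45 s, if anything falls off the work surface, if the arm or the gripper's body presses on something with over 40 N, if the wrist force passes 120 N, or if a joint passes its speed limit or range.

## Working session

There is one attempt and no reset: what is moved stays moved. The work goes in short steps, Python scripts to look and compute and a tool call to move; the robot and the scene stay as the last step left them, time stands still between calls to the robot, and variables do not carry over. Pictures are saved under pics/ and viewed, at most 10 in all, crops included, and the job is handed in when it is done.

Besides the shell and the picture viewer there is one more tool, called after "Request:" by a JSON object that holds its "name" and its "arguments", one argument or row to a line. arm_command: Moves the arm, as the interface text tells. Shifts and turns lie within -1 to 1; 1 stands for 0.15 m of shift or 2 pi rad of turn. Its arguments: {"type":"object","properties":{"moves":{"type":"array"}},"required":["moves"]}

```bash
mkdir -p pics
cat > h.py <<'E'
import numpy as np, cv2
from plant import manip
def shot(n,fn=None):
    p=manip.grab_frame(n)
    if fn: cv2.imwrite(f'pics/{fn}.png',p['frame'][:,:,::-1])
    return p
def px2w(p,u,v,z):
    R=np.array(p['R']);t=np.array(p['t']);c=-R.T@t
    d=R.T@np.array([(u-p['cx'])/p['fx'],(v-p['cy'])/p['fy'],1])
    return c+d*(z-c[2])/d[2]
def w2px(p,X):
    q=np.array(p['R'])@np.array(X)+np.array(p['t'])
    return np.array([p['fx']*q[0]/q[2]+p['cx'],p['fy']*q[1]/q[2]+p['cy']])
E
python3 - <<'E'
from h import *
s=manip.state();print({k:np.round(v,3).tolist() for k,v in s.items()})
for n in ['scene','side']:
    p=shot(n,n+'0');print(n,np.round(-np.array(p['R']).T@p['t'],3),p['fx'])
    for k in ['header','small_header','fixture','grip','nose','tray','relay']:
        print(k,[(np.round(d['extent']).tolist(),round(d['confidence'],2)) for d in manip.search_frame(p,k)[:4]])
a=cv2.imread('pics/scene0.png');b=cv2.imread('pics/side0.png')
E
```

```text
{'time': 0.0, 'joint_pos': [1.116, 0.053, 1.614, 0.0, 1.476, -0.119], 'joint_vel': [0.0, 0.001, 0.0, 0.001, 0.0, -0.001], 'joint_efforts': [0.001, -39.368, -37.017, -0.0, 0.007, 0.0], 'tool_pos': [0.206, 0.59, 0.255], 'tool_rot': [-0.0, 0.167, 0.986, -0.001], 'contact_force': [0.468, 0.624, 0.443], 'ft_torque': [0.012, 0.0, 0.004], 'grasp_force': 0.0, 'gripper_width': 1.001}
scene [1.113 0.414 1.036] 364.6353633663218
header [([298.0, 146.0, 316.0, 156.0], 0.65), ([382.0, 252.0, 410.0, 263.0], 0.6), ([316.0, 167.0, 334.0, 178.0], 0.59), ([278.0, 201.0, 294.0, 220.0], 0.58)]
small_header []
fixture []
grip [([384.0, 251.0, 406.0, 261.0], 0.66)]
nose []
tray [([228.0, 158.0, 320.0, 230.0], 0.56)]
relay [([358.0, 235.0, 362.0, 244.0], 0.68), ([255.0, 167.0, 263.0, 178.0], 0.55), ([280.0, 204.0, 293.0, 218.0], 0.39), ([382.0, 248.0, 408.0, 262.0], 0.24)]
side [ 0.242 -0.871  0.812] 374.545704988914
header [([320.0, 337.0, 350.0, 366.0], 0.74), ([252.0, 290.0, 274.0, 309.0], 0.63), ([336.0, 228.0, 350.0, 249.0], 0.54), ([257.0, 254.0, 281.0, 271.0], 0.52)]
small_header [([331.0, 262.0, 348.0, 275.0], 0.52)]
fixture [([282.0, 130.0, 320.0, 214.0], 0.85)]
grip [([293.0, 129.0, 302.0, 170.0], 0.65)]
nose [([295.0, 182.0, 306.0, 187.0], 0.51), ([336.0, 262.0, 345.0, 275.0], 0.39)]
tray [([297.0, 223.0, 400.0, 322.0], 0.88)]
relay [([338.0, 292.0, 350.0, 305.0], 0.61), ([238.0, 221.0, 291.0, 230.0], 0.44), ([295.0, 181.0, 305.0, 189.0], 0.32)]
```

View pics/scene0.png

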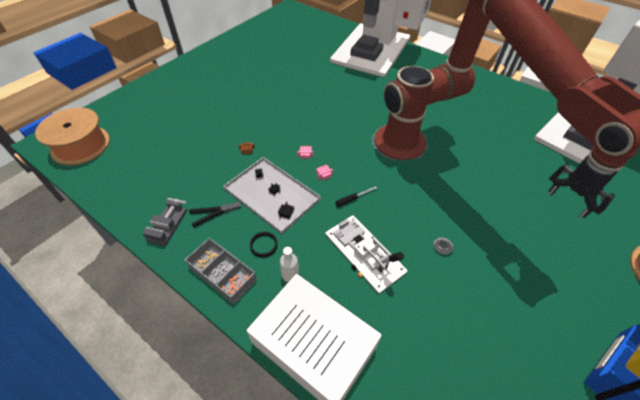

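View pics/side0.png

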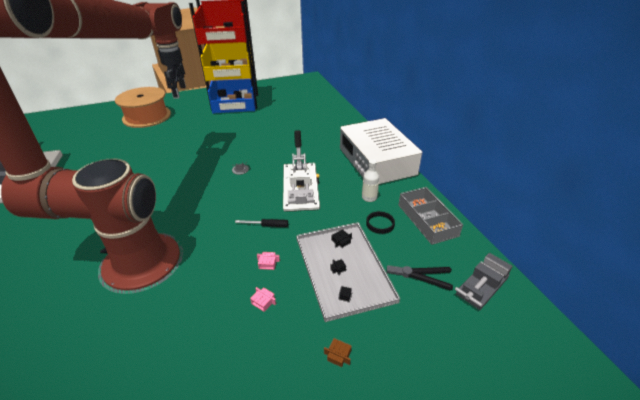

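Both views show the tray with three black parts. In the scene picture they are at (287,211), the largest, with ears; (274,189), a smaller header; and (259,174), a square relay. The look-alikes are pink at (305,152) and (324,171) and brown at (247,147). I choose the black one at scene (287,211), which is side (342,239). The fixture's nest end is at about (345,225) and its grip at (396,257). Next I check this choice in one close crop.

Run:
```python
from h import *
p=shot('scene');q=shot('side')
A=p['frame'][195:235,260:320,::-1];B=q['frame'][222:262,312,][...,None] if 0 else q['frame'][222:262,312:372,::-1]
C=p['frame'][205:305,315:415,::-1];D=q['frame'][120:220,250:350,::-1]
r=lambda i,w,h:cv2.resize(i,(w,h),interpolation=cv2.INTER_CUBIC)
cv2.imwrite('pics/crop1.png',np.vstack([np.hstack([r(A,390,260),r(B,390,260)]),np.hstack([r(C,390,340),r(D,390,340)])]))
for u,v in [(287,211),(274,189),(259,174)]: print(np.round(px2w(p,u,v,.015),3))
for u,v in [(342,239),(338,267),(345,294)]: print('s',np.round(px2w(q,u,v,.015),3))
for u,v in [(326,236),(351,216),(408,267),(383,291)]: print('fx',np.round(px2w(p,u,v,.016),3))
for u,v in [(285,209),(320,206),(317,165),(285,167)]: print('sfx',np.round(px2w(q,u,v,.016),3))
```

```text
[ 0.571 -0.127  0.015]
[ 0.524 -0.229  0.015]
[ 0.503 -0.323  0.015]
s [ 0.573 -0.141  0.015]
s [ 0.52  -0.238  0.015]
s [ 0.502 -0.328  0.015]
fx [0.572 0.043 0.016]
fx [0.453 0.063 0.016]
fx [0.508 0.314 0.016]
fx [0.624 0.293 0.016]
sfx [0.451 0.053 0.016]
sfx [0.564 0.026 0.016]
sfx [0.637 0.26  0.016]
sfx [0.519 0.29  0.016]
```

View pics/crop1.png

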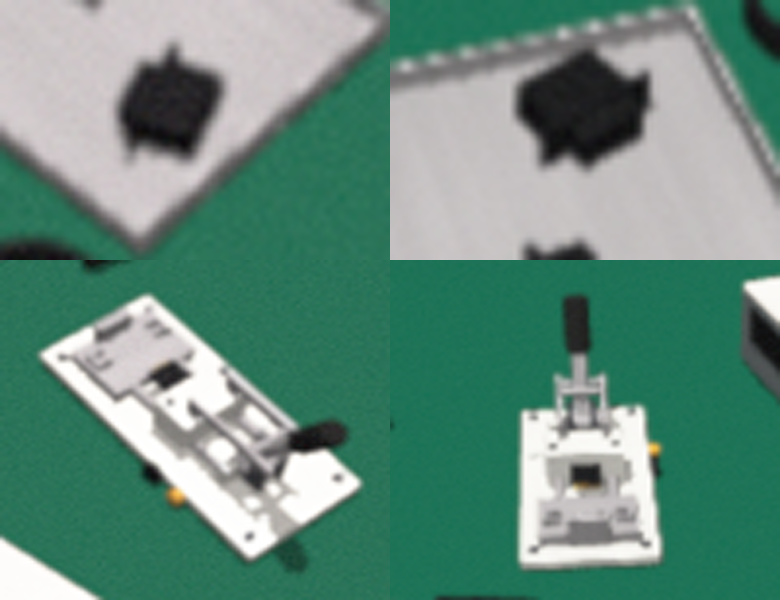

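The crop confirms it: the part at scene (287,211) is the large header with two ears. The nest end of the fixture is at upper left and the lever at lower right. I move over the fixture and look from above.

Request:
{"name": "arm_command", "arguments": {
  "moves": [
    [1,[-1,-0.71,-0.2],0],
    [1,[-1,-0.71,-0.2],0],
    [1,[-1,-0.71,-0.2],0],
    [1,[-1,-0.71,-0.2],0],
    [1,[-1,-0.71,-0.2],0]
  ]
}}

```text
time: 1.32
tool_pos: [0.3145, 0.4374, 0.2875]
tool_rot: [0.001, 0.168, 0.986, 0.0]
contact_force: [0.3, 0.0, 0.6]
gripper_width: 1.003
grasp_force: 0.0
```

Request:
{"name": "arm_command", "arguments": {
  "moves": [
    [1,[-1,-0.71,-0.2],0],
    [1,[-1,-0.71,-0.2],0],
    [1,[-1,-0.71,-0.2],0],
    [1,[-1,-0.71,-0.2],0],
    [1,[-1,-0.71,-0.2],0]
  ]
}}

```text
time: 1.73
tool_pos: [0.4211, 0.287, 0.3176]
tool_rot: [0.001, 0.169, 0.986, 0.0]
contact_force: [-0.4, -0.6, -0.0]
gripper_width: 0.999
grasp_force: 0.0
```

Request:
{"name": "arm_command", "arguments": {
  "moves": [
    [1,[-1,-0.71,-0.2],0],
    [1,[-1,-0.71,-0.2],0],
    [1,[-1,-0.71,-0.2],0],
    [1,[-1,-0.71,-0.2],0],
    [1,[-1,-0.71,-0.2],0],
    [1,[-1,-0.71,-0.2],0],
    [1,[-1,-0.71,-0.2],0]
  ]
}}

```text
time: 2.32
tool_pos: [0.5259, 0.1393, 0.3464]
tool_rot: [-0.0, 0.168, 0.986, 0.0]
contact_force: [-0.0, -0.9, -0.7]
gripper_width: 1.001
grasp_force: 0.0
```

Run:
```python
from h import *
s=manip.state();print(s['time'],np.round(s['tool_pos'],4),np.round(s['tool_rot'],4),np.round(s['joint_pos'],3))
p=shot('wrist','wrist1');print(np.round(-np.array(p['R']).T@p['t'],3),np.round(p['R'],3),p['fx'])
import pickle;pickle.dump(p,open('w1.pkl','wb'))
```

```text
2.3167 [0.5259 0.1393 0.3464] [-1.000e-04  1.682e-01  9.858e-01  2.000e-04] [ 0.122 -0.179  1.686  0.     1.635 -1.111]
[0.455 0.165 0.464] [[ 0.331  0.943 -0.   ]
 [ 0.902 -0.317  0.294]
 [ 0.278 -0.098 -0.956]] 319.7934886757121
```

View pics/wrist1.png

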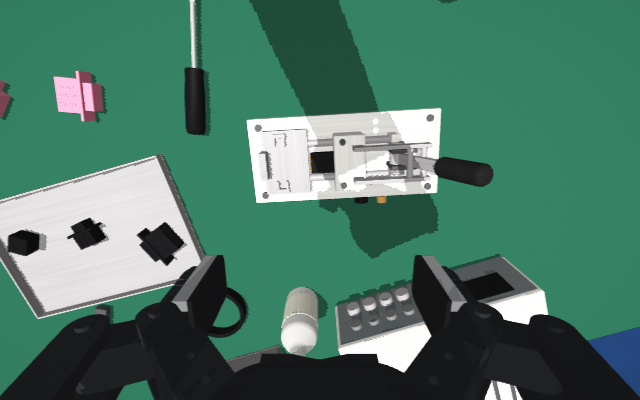

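The wrist picture shows the fixture (plate corners about (248,121), (441,108), (438,193), (257,203)) with the nest on the left at (285,160) and the grip at (465,172). The large header is at (161,242). I enlarge both.

Run:
```python
from h import *
import pickle;p=pickle.load(open('w1.pkl','rb'))
f=p['frame'][:,:,::-1]
A=cv2.resize(f[210:275,125:205],(800,650)[0:2] if 0 else (369,300),interpolation=cv2.INTER_CUBIC)
B=cv2.resize(f[105:210,240:450],(600,300),interpolation=cv2.INTER_CUBIC)
A=cv2.resize(f[210:275,120:220],(462,300),interpolation=cv2.INTER_CUBIC)
c=np.zeros((600,600,3),np.uint8);c[:300,:462]=A;c[300:]=B
cv2.imwrite('pics/crop2.png',c)
P=[px2w(p,*uv,.016)[:2] for uv in [(248,121),(441,108),(438,193),(257,203)]]
P=np.array(P);print(P.round(4));c=P.mean(0);y=(P[1]+P[2]-P[0]-P[3])/2;x=(P[1]+P[0]-P[2]-P[3])/2
print(c,np.linalg.norm(y),np.degrees(np.arctan2(y[1],y[0])),np.linalg.norm(x),np.degrees(np.arctan2(x[1],x[0])))
```

```text
[[0.4489 0.0645]
 [0.5194 0.3167]
 [0.6349 0.2857]
 [0.5617 0.0309]]
[0.54123973 0.17446017] 0.2634934313713235 74.17302678529047 0.11861964537074544 164.1799319096284
```

View pics/crop2.png

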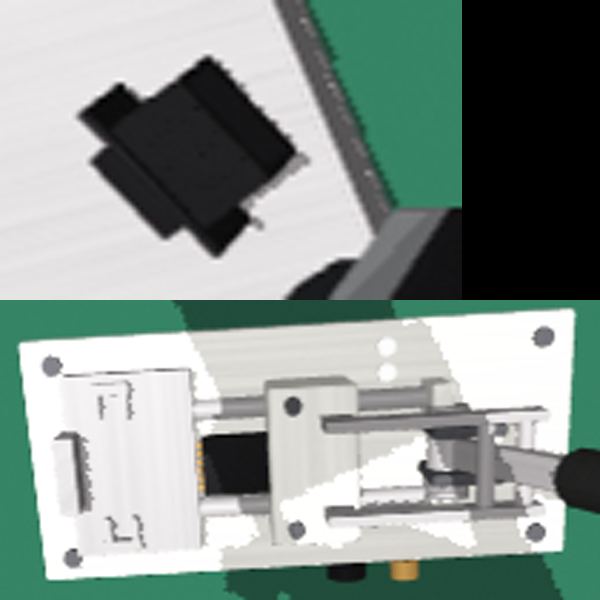

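The crop shows the mouth facing upper right, the flange's rear top edge at about (137,235) to (166,266) in the full picture, and the mouth's lower corners at about (165,223) and (185,244). Next I fit the header's pose and check it by reprojection.

```bash
cat >> h.py <<'E'
from scipy.optimize import least_squares
def pose2(P,a,x):  # local->world
    c,s=np.cos(a),np.sin(a);return np.array([P[0]+c*x[0]-s*x[1],P[1]+s*x[0]+c*x[1],x[2]])
FX=np.array([0.5412,0.1745]);FA=np.radians(74.17-90)
def nest(x): return pose2(FX,FA,[x[0],x[1]-.065,x[2]+.03])
def go(pos,ydeg):
    "shift units and turn to TCP pos (down), tool y axis at ydeg world (mod 180)"
    from scipy.spatial.transform import Rotation as Ro
    s=manip.state();q=s['tool_rot'];R=Ro.from_quat([q[1],q[2],q[3],q[0]]).as_matrix()
    d=R.T@(np.array(pos)-s['tool_pos'])/.15
    cur=np.degrees(np.arctan2(R[1,1],R[0,1]));t=-((ydeg-cur+90)%180-90)  # tool z down: sign flips
    print('shift',d.round(3),'turn',round(t/360,4),'deg',round(t,1),'cur',round(cur,1),'j6',round(s['joint_pos'][5],2))
E
python3 - <<'E'
from h import *
import pickle;p=pickle.load(open('w1.pkl','rb'))
m=[([-32,-8,24],(80,115)),([32,-8,24],(215,257)),([-22,26,0],(210,58)),([22,26,0],(300,157))]
L=np.array([a for a,_ in m])/1e3+[0,0,.003];U=np.array([(120+b[0]/4.62-.4,210+b[1]/4.615-.4) for _,b in m])
f=lambda q:np.concatenate([w2px(p,pose2(q[:2],q[2],l))-u for l,u in zip(L,U)])
r=least_squares(f,[.57,-.13,-.8]);print(r.x,np.degrees(r.x[2]),r.fun.round(1))
P,a=r.x[:2],r.x[2]
g=pose2(P,a,[0,.014,0]);print('grasp pt',g)
np.save('hdr.npy',r.x)
im=cv2.resize(p['frame'][:,:,::-1],None,fx=4,fy=4,interpolation=cv2.INTER_CUBIC)
d=lambda X,c:cv2.circle(im,tuple(((w2px(p,X)+.5)*4-.5).round().astype(int).tolist()),3,c,-1)
for x,y,z in [(-22,26,22),(22,26,22),(-22,26,0),(22,26,0),(32,-8,24),(-32,-8,24),(18,-20,24),(-18,-20,24),(-22,-4,22),(22,-4,22)]: d(pose2(P,a,np.array([x,y,z+3])/1e3),(0,255,255))
for x,y,z in [(24,-14,8),(24,2,8),(-24,-14,8),(-24,2,8),(40,-14,8),(-40,-14,8),(-40,2,8),(40,2,8),(0,-23,20),(0,-23,0),(0,35,11),(14,35,15),(-14,35,15),(36,66,30),(-36,66,30)]: d(nest(np.array([x,y,z])/1e3),(0,0,255))
th=-.45
d(nest([0,.15+.136*np.sin(.45),.01+.136*np.cos(.45)]),(0,0,255))
c=np.zeros((600,800,3),np.uint8);c[:250,:400]=im[210*4:210*4+250,120*4:120*4+400];c[260:600]=cv2.resize(im[105*4:105*4+420,240*4:500*4],None,fx=.8,fy=.8)[:340,:800] if 0 else cv2.resize(im[420:862,960:2000],(800,340))
cv2.imwrite('pics/crop3.png',c)
go([g[0],g[1],.12],np.degrees(a)+90*0)
E
```

```text
[ 0.57408019 -0.13707568  0.26790174] 15.349638841042324 [-0.5  0.  -0.1  1.   0.5 -0.5  0.1 -0.5]
grasp pt [ 0.57037427 -0.12357508  0.        ]
shift [-0.865 -1.561  1.507] turn 0.1538 deg 55.4 cur 70.7 j6 -1.11
```

View pics/crop3.png

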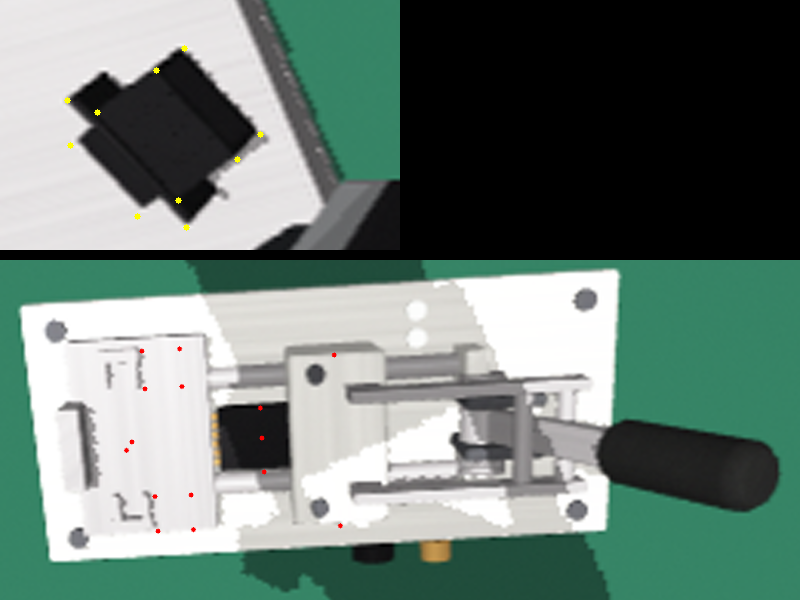

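The header fit lies on the part. The fixture points sit about 17 mm too far along its y, so the plate is not centred on its origin. I will correct that from a new picture. Now I move to above the header.

Request:
{"name": "arm_command", "arguments": {
  "moves": [
    [0.4,[-0.43,-0.78,0.5],0.154],
    [0.4,[-0.43,-0.78,0.5],0.154],
    [0.4,[-0.43,-0.78,0.5],0.154],
    [0.4,[-0.43,-0.78,0.5],0.154],
    [0.4,[-0.43,-0.78,0.5],0.154],
    [0.4,[-0.43,-0.78,0.5],0.154],
    [0.4,[-0.43,-0.78,0.5],0.154],
    [0.4,[-0.43,-0.78,0.5],0.154],
    [0.4,[-0.43,-0.78,0.5],0.154],
    [0.4,[-0.43,-0.78,0.5],0.154]
  ]
}}

```text
time: 3.2
tool_pos: [0.5475, 0.0097, 0.2711]
tool_rot: [-0.0, 0.605, 0.796, 0.0]
contact_force: [0.3, -0.1, 0.3]
gripper_width: 0.697
grasp_force: 0.0
```

Run:
```python
from h import *
print(manip.state()['time'],manip.tcp_to_tips)
h=np.load('hdr.npy');g=pose2(h[:2],h[2],[0,.015,0])
go([g[0],g[1],.15],np.degrees(h[2]))
# refine fixture y offset with old picture: nose corners/backstop top
import pickle;p=pickle.load(open('w1.pkl','rb'))
cr=lambda u,v:(240+u*1040/800/4,105+(v-260)*442/340/4)
for dy in (-.015,-.0175,-.02):
  N=lambda x:(lambda w:((w-[240,105])*4*800/1040+[0,260]).round(1).tolist())(w2px(p,nest([x[0]/1e3,x[1]/1e3+dy,x[2]/1e3])))
  print(dy,[N(x) for x in [(-14,35,15),(14,35,15),(-20,-23,20),(24,2,0),(-36,66,30),(36,66,30)]])
```

```text
3.2 0.025
shift [-0.891 -0.091  0.807] turn 0.0006 deg 0.2 cur 15.6 j6 -0.39
-0.015 [[223.6, 408.3], [228.0, 472.4], [85.1, 404.5], [157.3, 490.9], [295.7, 355.5], [303.4, 526.1]]
-0.0175 [[217.8, 408.7], [222.2, 472.7], [79.2, 404.8], [151.8, 491.3], [289.5, 355.8], [297.5, 526.5]]
-0.02 [[212.0, 409.0], [216.5, 473.1], [73.3, 405.2], [146.3, 491.6], [283.3, 356.2], [291.6, 526.8]]
```

An offset of −17.5 mm matches the nose, block and backstop edges, so I adopt it. Now I move above the header for a close check.

Request:
{"name": "arm_command", "arguments": {
  "moves": [
    [0.4,[-0.89,-0.09,0.8],0],
    [0.4,[-0.89,-0.09,0.8],0],
    [0.4,[-0.89,-0.09,0.8],0],
    [0.4,[-0.89,-0.09,0.8],0],
    [0.4,[-0.89,-0.09,0.8],0],
    [0.4,[-0.89,-0.09,0.8],0],
    [0.4,[-0.89,-0.09,0.8],0]
  ]
}}

```text
time: 3.78
tool_pos: [0.57, -0.1232, 0.1512]
tool_rot: [-0.001, 0.606, 0.795, 0.0]
contact_force: [0.0, 0.7, -0.2]
gripper_width: 0.702
grasp_force: 0.0
```

```bash
sed -i "s/x\[1\]-.065,/x[1]-.0825,/" h.py
python3 - <<'E'
from h import *
h=np.load('hdr.npy');g=pose2(h[:2],h[2],[0,.015,0])
go([g[0],g[1],.033],np.degrees(h[2]))
p=shot('wrist');im=p['frame'][:,:,::-1].copy()
for x,y,z in [(-22,26,22),(22,26,22),(-22,26,0),(22,26,0),(32,-8,24),(-32,-8,24),(32,-4,24),(-32,-4,24)]:
    cv2.circle(im,tuple(w2px(p,pose2(h[:2],h[2],np.array([x,y,z+3])/1e3)).round().astype(int).tolist()),2,(0,255,255),-1)
cv2.imwrite('pics/w2.png',im)
E
```

```text
shift [0.003 0.002 0.788] turn 0.0 deg 0.0 cur 15.4 j6 -0.61
```

View pics/w2.png

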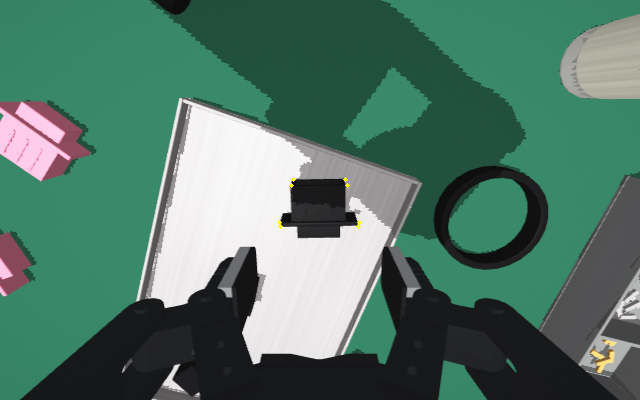

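The close view shows the fitted points on the header's mouth (292–347,182) and ears (280,224) and (358,224), so the fit is good. I descend, then close in small steps to keep the squeeze light.

Request:
{"name": "arm_command", "arguments": {
  "moves": [
    [0.4,[0,0,0.27],0],
    [0.4,[0,0,0.5],0],
    [0.4,[0,0,0.65],0],
    [0.4,[0,0,0.75],0],
    [0.4,[0,0,0.79],0],
    [0.4,[0,0,0.79],0],
    [0.4,[0,0,0.79],0]
  ]
}}

```text
time: 4.42
tool_pos: [0.5716, -0.1234, 0.0349]
tool_rot: [0.001, 0.606, 0.796, 0.001]
contact_force: [0.6, 0.2, 1.4]
gripper_width: 0.696
grasp_force: 0.0
```

Request:
{"name": "arm_command", "arguments": {
  "moves": [
    [0.2,[0,0,0],0],
    [0.1,[0,0,0],0],
    [0.07,[0,0,0],0],
    [0.07,[0,0,0],0]
  ]
}}

```text
time: 4.75
tool_pos: [0.5707, -0.1241, 0.0338]
tool_rot: [0.001, 0.607, 0.795, 0.0]
contact_force: [0.7, -0.3, 0.3]
gripper_width: 0.535
grasp_force: 0.0
```

Request:
{"name": "arm_command", "arguments": {
  "moves": [
    [0.05,[0,0,0],0],
    [0.04,[0,0,0],0],
    [0.04,[0,0,0],0]
  ]
}}

```text
time: 5.0
tool_pos: [0.5703, -0.124, 0.0329]
tool_rot: [0.0, 0.607, 0.795, 0.0]
contact_force: [1.1, -0.3, 0.1]
gripper_width: 0.518
grasp_force: 0.2
```

Request:
{"name": "arm_command", "arguments": {
  "moves": [
    [0.02,[0,0,0],0],
    [0.02,[0,0,0],0]
  ]
}}

```text
time: 5.17
tool_pos: [0.5703, -0.124, 0.033]
tool_rot: [0.0, 0.607, 0.795, 0.0]
contact_force: [-0.0, 0.2, 1.9]
gripper_width: 0.509
grasp_force: 10.7
```

Request:
{"name": "arm_command", "arguments": {
  "moves": [
    [0.0,[0,0,0],0],
    [0.0,[0,0,0],0],
    [0.0,[0,0,0],0]
  ]
}}

```text
time: 5.42
tool_pos: [0.5703, -0.124, 0.0331]
tool_rot: [0.0, 0.607, 0.795, 0.0]
contact_force: [1.0, -0.5, 2.4]
gripper_width: 0.508
grasp_force: 30.8
```

The grip is 31 N. I lift now.

Request:
{"name": "arm_command", "arguments": {
  "moves": [
    [0.0,[0,0,-0.05],0],
    [0.0,[0,0,-0.2],0],
    [0.0,[0,0,-0.45],0],
    [0.0,[0,0,-0.7],0],
    [0.0,[0,0,-0.7],0],
    [0.0,[0,0,-0.7],0]
  ]
}}

```text
time: 5.92
tool_pos: [0.5719, -0.1245, 0.1414]
tool_rot: [0.003, 0.607, 0.795, 0.001]
contact_force: [-0.4, -0.0, -1.5]
gripper_width: 0.507
grasp_force: 30.9
```

Run:
```python
from h import *
s=manip.state();print(s['grasp_force'],s['contact_force'])
t=nest([0,.015,0]);print(t)
go([t[0],t[1],.15],np.degrees(FA))
```

```text
30.928765833377838 [-0.4041434  -0.02797709 -1.51592443]
[0.52278708 0.10955992 0.03      ]
shift [ 1.591  0.097 -0.063] turn 0.0865 deg 31.2 cur 15.3 j6 -0.61
```

Request:
{"name": "arm_command", "arguments": {
  "moves": [
    [0.0,[0.2,0,0],0.02],
    [0.0,[0.4,0.02,0],0.04],
    [0.0,[0.6,0.04,0],0.06],
    [0.0,[0.8,0.05,-0.06],0.08],
    [0.0,[0.8,0.05,-0.06],0.0865],
    [0.0,[0.8,0.05,-0.06],0.0865],
    [0.0,[0.8,0.05,-0.06],0.0865]
  ]
}}

```text
time: 6.5
tool_pos: [0.5446, -0.0059, 0.1451]
tool_rot: [-0.001, 0.797, 0.604, -0.001]
contact_force: [0.3, 0.1, -0.9]
gripper_width: 0.507
grasp_force: 30.9
```

Run:
```python
from h import *
t=nest([0,.015,0])
go([t[0],t[1],.15],np.degrees(FA))
```

```text
shift [ 0.702 -0.348 -0.032] turn 0.0003 deg 0.1 cur -15.7 j6 0.13
```

Request:
{"name": "arm_command", "arguments": {
  "moves": [
    [0.0,[0.2,-0.1,0],0],
    [0.0,[0.4,-0.2,0],0],
    [0.0,[0.6,-0.3,0],0],
    [0.0,[0.7,-0.35,0],0],
    [0.0,[0.7,-0.35,0],0],
    [0.0,[0.7,-0.35,0],0],
    [0.0,[0.7,-0.35,0],0],
    [0.0,[0.7,-0.35,0],0]
  ]
}}

```text
time: 7.17
tool_pos: [0.524, 0.1078, 0.1464]
tool_rot: [-0.0, 0.798, 0.602, -0.0]
contact_force: [0.1, -0.3, -1.1]
gripper_width: 0.506
grasp_force: 30.9
```

Run:
```python
from h import *
t=nest([0,.015,0])
go([t[0],t[1],.06],np.degrees(FA))
s=manip.state();T=s['tool_pos'];print(T)
p=shot('wrist');im=p['frame'][:,:,::-1].copy()
# expected header pose in grip: origin = TCP -15mm along y, underside at TCP z-.030
f=lambda x:pose2(pose2(T[:2],FA,[0,-.015,0])[:2],FA,[x[0]/1e3,x[1]/1e3,x[2]/1e3+T[2]-.030])
k=4;im=cv2.resize(im,None,fx=k,fy=k,interpolation=cv2.INTER_CUBIC)
d=lambda X,c:cv2.circle(im,tuple(((w2px(p,X)+.5)*k).astype(int).tolist()),3,c,-1)
for x in [(-22,26,22),(22,26,22),(-22,26,0),(22,26,0),(32,-8,24),(-32,-8,24),(32,-4,24),(-32,-4,24)]: d(f(x),(0,255,255))
for x in [(24,-14,8),(24,2,8),(-24,-14,8),(-24,2,8),(40,-14,8),(-40,-14,8),(-40,2,8),(40,2,8),(-20,-23,20),(20,-23,20),(14,35,15),(-14,35,15),(36,66,30),(-36,66,30)]: d(nest(np.array(x)/1e3),(0,0,255))
c=w2px(p,nest([0,.02,.04]))*k;print(c/k)
x0,y0=int(max(0,min(c[0]-400,2560-800))),int(max(0,min(c[1]-300,1600-600)))
cv2.imwrite('pics/w3.png',im[y0:y0+600,x0:x0+800])
```

```text
shift [ 0.009 -0.01   0.576] turn -0.0002 deg -0.1 cur -15.9 j6 0.34
[0.52395628 0.10783538 0.14640304]
[316.60700724 212.66489541]
```

View pics/w3.png

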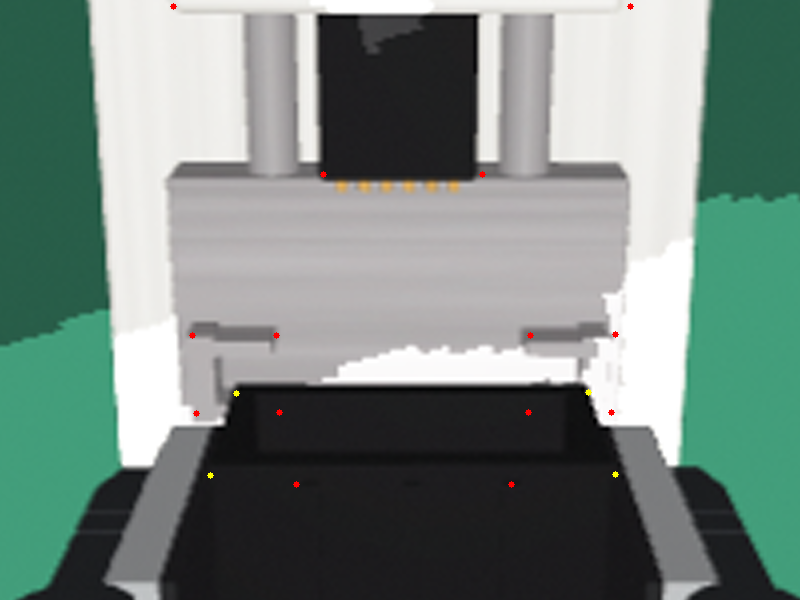

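The picture shows the header in the fingers, its mouth edge at about (205–612,462). The locators' front edges are at (190–275,347) and (522–610,347), and the nose edge is at (318–476,180). The header sits about 1 mm forward, and the fixture about 1.5 mm back and 0.8 mm left. I correct for both and lower to just above the locators.

Request:
{"name": "arm_command", "arguments": {
  "moves": [
    [0.0,[-0.008,-0.015,0.1],0],
    [0.0,[-0.008,-0.015,0.25],0],
    [0.0,[-0.008,-0.015,0.38],0],
    [0.0,[-0.008,-0.015,0.42],0],
    [0.0,[-0.008,-0.015,0.42],0],
    [0.0,[-0.008,-0.015,0.42],0],
    [0.0,[-0.008,-0.015,0.42],0],
    [0.0,[-0.008,-0.015,0.42],0]
  ]
}}

```text
time: 7.88
tool_pos: [0.5225, 0.1086, 0.0855]
tool_rot: [0.001, 0.798, 0.603, 0.001]
contact_force: [-0.1, -0.3, -0.2]
gripper_width: 0.509
grasp_force: 30.9
```

Run:
```python
from h import *
s=manip.state();T=s['tool_pos'];print(T,s['contact_force'])
t=nest([-.0007,.0124,0]);go([t[0],t[1],.06],np.degrees(FA))
p=shot('wrist');im=p['frame'][:,:,::-1].copy()
k=4;im=cv2.resize(im,None,fx=k,fy=k,interpolation=cv2.INTER_CUBIC)
O=pose2(T[:2],FA,[0,-.0139,0])
f=lambda x:pose2(O[:2],FA,[x[0]/1e3,x[1]/1e3,x[2]/1e3+T[2]-.030])
d=lambda X,c:cv2.circle(im,tuple(((w2px(p,X)+.5)*k).astype(int).tolist()),3,c,-1)
for x in [(-22,26,22),(22,26,22),(-22,26,0),(22,26,0),(32,-4,24),(-32,-4,24)]: d(f(x),(0,255,255))
for x in [(24,2,8),(-24,2,8),(-40,2,8),(40,2,8),(40,2,0),(-40,2,0),(14,35,15),(-14,35,15),(36,66,30),(-36,66,30)]: d(nest(np.array(x)/1e3+[-.0008,-.0015,0]),(0,0,255))
c=w2px(p,nest([0,.02,.04]))*k
x0,y0=int(max(0,min(c[0]-400,2560-800))),int(max(0,min(c[1]-300,1600-600)));print(x0,y0,w2px(p,nest([-.0008,.0335,.015]))*k)
cv2.imwrite('pics/w4.png',im[y0:y0+600,x0:x0+800])
```

```text
[0.52250374 0.10855734 0.08550514] [-0.10735151 -0.33356823 -0.19096996]
shift [-0.011 -0.005  0.17 ] turn -0.0 deg -0.0 cur -15.8 j6 0.34
875 731 [1269.22922552  848.6264966 ]
```

View pics/w4.png

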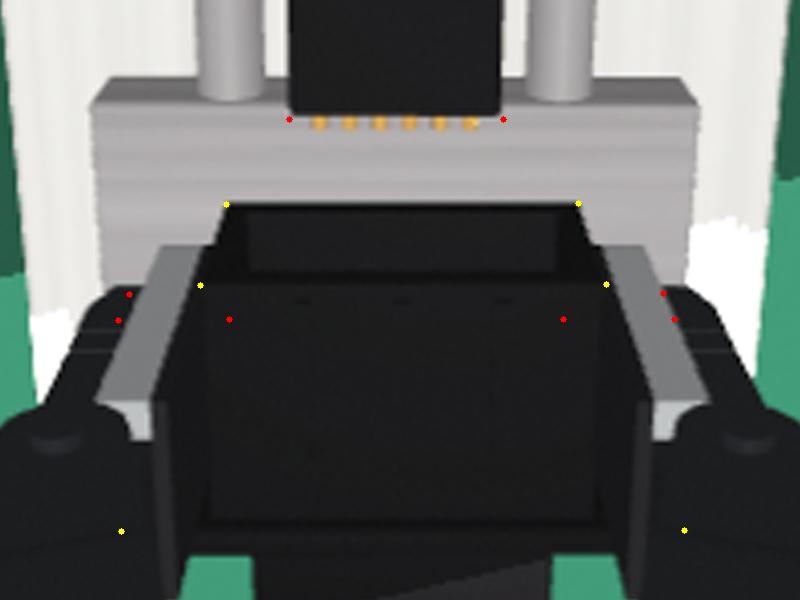

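The header's fitted points lie exactly on it, and the nose edge (289–501,115) agrees with the prediction to 0.5 mm. I lower it into the slots gently.

Request:
{"name": "arm_command", "arguments": {
  "moves": [
    [0.0,[-0.01,-0.006,0.03],0],
    [0.0,[-0.01,-0.006,0.06],0],
    [0.0,[-0.01,-0.006,0.09],0],
    [0.0,[-0.01,-0.006,0.115],0],
    [0.0,[-0.01,-0.006,0.13],0],
    [0.0,[-0.01,-0.006,0.145],0],
    [0.0,[-0.01,-0.006,0.145],0],
    [0.0,[-0.01,-0.006,0.145],0]
  ]
}}

```text
time: 8.6
tool_pos: [0.5199, 0.1074, 0.0618]
tool_rot: [-0.0, 0.798, 0.603, -0.0]
contact_force: [0.0, -0.2, -1.2]
gripper_width: 0.508
grasp_force: 30.9
```

Request:
{"name": "arm_command", "arguments": {
  "moves": [
    [0.0,[0,0,0.01],0],
    [0.0,[0,0,0.018],0],
    [0.0,[0,0,0.022],0],
    [0.0,[0,0,0.022],0],
    [0.0,[0,0,0.022],0]
  ]
}}

```text
time: 9.02
tool_pos: [0.5204, 0.1075, 0.0601]
tool_rot: [0.0, 0.798, 0.603, 0.0]
contact_force: [-3.6, 0.1, 6.1]
gripper_width: 0.506
grasp_force: 31.7
```

The header touches the floor at the expected height with 6 N. I open now.

Request:
{"name": "arm_command", "arguments": {
  "moves": [
    [0.02,[0,0,0],0],
    [0.05,[0,0,0],0],
    [0.1,[0,0,0],0],
    [0.3,[0,0,0],0],
    [0.4,[0,0,0],0],
    [0.4,[0,0,0],0]
  ]
}}

```text
time: 9.52
tool_pos: [0.5199, 0.1074, 0.0586]
tool_rot: [-0.0, 0.798, 0.603, -0.0]
contact_force: [-0.2, 0.2, -0.0]
gripper_width: 0.7
grasp_force: 0.0
```

Request:
{"name": "arm_command", "arguments": {
  "moves": [
    [0.4,[0,0,-0.1],0],
    [0.4,[0,0,-0.3],0],
    [0.4,[0,0,-0.55],0],
    [0.4,[0,0,-0.8],0],
    [0.4,[0,0,-1],0],
    [0.4,[0,0,-1],0],
    [0.4,[0,0,-1],0]
  ]
}}

```text
time: 10.1
tool_pos: [0.5214, 0.1075, 0.2116]
tool_rot: [0.002, 0.798, 0.603, 0.002]
contact_force: [-0.5, 0.2, -0.4]
gripper_width: 0.698
grasp_force: 0.0
```

Run:
```python
from h import *
s=manip.state();T=s['tool_pos'];print(s['time'],T,s['joint_pos'])
p=shot('wrist','w5raw');im=p['frame'][:,:,::-1].copy()
k=4;im=cv2.resize(im,None,fx=k,fy=k,interpolation=cv2.INTER_CUBIC)
d=lambda X,c:cv2.circle(im,tuple(((w2px(p,X)+.5)*k).astype(int).tolist()),3,c,-1)
f=lambda x:nest(np.array(x)/1e3+[-.0009,-.0012,0])
for x in [(-22,26,22),(22,26,22),(-22,26,0),(22,26,0),(32,-4,24),(-32,-4,24)]: d(f(x),(0,255,255))
for x in [(24,2,8),(-24,2,8),(-40,2,8),(40,2,8),(14,35,15),(-14,35,15),(-20,-23,20),(20,-23,20)]: d(f(x),(0,0,255))
c=w2px(p,f((0,10,20)))*k
x0,y0=int(max(0,min(c[0]-400,2560-800))),int(max(0,min(c[1]-300,1600-600)));print(x0,y0)
cv2.imwrite('pics/w5.png',im[y0:y0+600,x0:x0+800])
t=nest([-.0009,.15+.046,0]);go([t[0],t[1],.21],np.degrees(FA))
```

```text
10.1 [0.52143977 0.10751837 0.2115692 ] [ 6.35237548e-02 -1.41774505e-01  1.87668127e+00 -1.19651737e-07
  1.40121119e+00  3.39611929e-01]
871 467
shift [ 1.225  0.007 -0.006] turn 0.0 deg 0.0 cur -15.8 j6 0.34
```

View pics/w5.png

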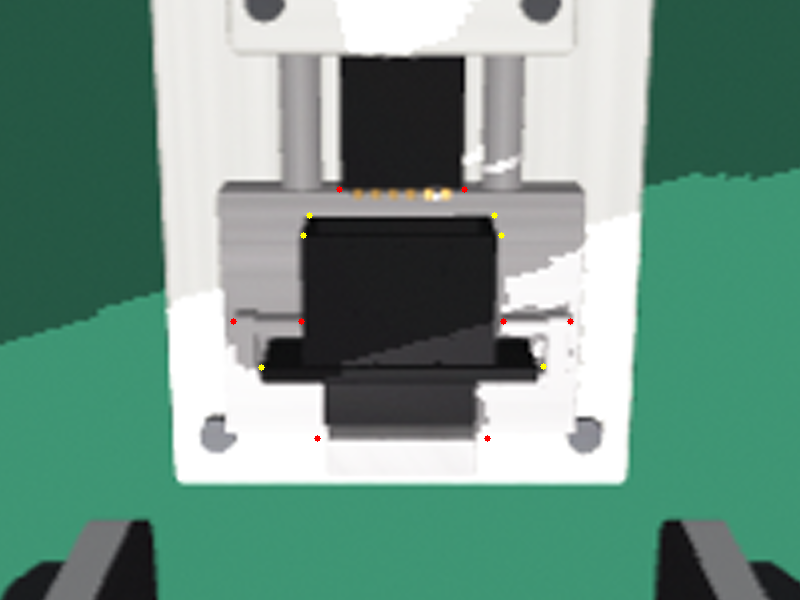

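The header lies flat with both ears in their slots: the flange is at (262–543,365), between the locators. Now I go to the lever and pinch the grip from above.

Request:
{"name": "arm_command", "arguments": {
  "moves": [
    [0.4,[0.25,0,0],0],
    [0.4,[0.5,0,0],0],
    [0.4,[0.75,0,0],0],
    [0.4,[0.95,0,0],0],
    [0.4,[0.95,0,0],0],
    [0.4,[0.95,0,0],0]
  ]
}}

```text
time: 10.65
tool_pos: [0.5576, 0.2454, 0.2056]
tool_rot: [-0.001, 0.797, 0.604, -0.002]
contact_force: [-0.7, 0.0, -0.7]
gripper_width: 0.702
grasp_force: 0.0
```

Run:
```python
from h import *
t=nest([-.0009,.195,0]);go([t[0],t[1],.141],np.degrees(FA))
for n in ('wrist','side'):
  p=shot(n)
  f=lambda r:nest([-.0009,.1488+r*np.sin(.45),.01+r*np.cos(.45)])
  print(n,'pred axis ends',w2px(p,f(.075)).round(),w2px(p,f(.136)).round(),[(np.round(d['extent']).tolist(),round(d['confidence'],2)) for d in manip.search_frame(p,'grip')[:2]])
```

```text
shift [0.267 0.02  0.429] turn 0.0004 deg 0.1 cur -15.7 j6 0.57
wrist pred axis ends [324. 175.] [325. 148.] [([304.0, 129.0, 349.0, 204.0], 0.58)]
side pred axis ends [298. 146.] [297. 129.] [([339.0, 290.0, 350.0, 302.0], 0.27)]
```

Request:
{"name": "arm_command", "arguments": {
  "moves": [
    [0.4,[0.15,0.01,0],0],
    [0.4,[0.27,0.02,0],0],
    [0.4,[0.27,0.02,0.1],0],
    [0.4,[0.27,0.02,0.25],0],
    [0.4,[0.27,0.02,0.38],0],
    [0.4,[0.27,0.02,0.43],0],
    [0.4,[0.27,0.02,0.43],0],
    [0.4,[0.27,0.02,0.43],0]
  ]
}}

```text
time: 11.52
tool_pos: [0.5725, 0.2817, 0.1438]
tool_rot: [-0.0, 0.798, 0.603, -0.001]
contact_force: [-0.3, 0.7, 0.5]
gripper_width: 0.703
grasp_force: 0.0
```

Request:
{"name": "arm_command", "arguments": {
  "moves": [
    [0,[0,0,0],0],
    [-0.3,[0,0,0],0],
    [-0.42,[0,0,0],0],
    [-0.45,[0,0,0],0],
    [-0.45,[0,0,0],0],
    [-0.45,[0,0,0],0]
  ]
}}

```text
time: 12.02
tool_pos: [0.572, 0.2834, 0.1461]
tool_rot: [-0.001, 0.798, 0.603, -0.0]
contact_force: [-6.1, 1.0, 5.6]
gripper_width: 0.28
grasp_force: 11.1
```

The grip is pinched. I tighten a little and draw the lever along its arc.

Request:
{"name": "arm_command", "arguments": {
  "moves": [
    [-0.5,[0,-0.01,0],0],
    [-0.5,[0,-0.01,0],0],
    [-0.5,[0,-0.01,0],0]
  ]
}}

```text
time: 12.27
tool_pos: [0.5718, 0.2834, 0.1462]
tool_rot: [0.0, 0.798, 0.603, 0.001]
contact_force: [-1.1, -0.4, 5.3]
gripper_width: 0.263
grasp_force: 59.0
```

Request:
{"name": "arm_command", "arguments": {
  "moves": [
    [-0.5,[-0.05,0,-0.02],0],
    [-0.5,[-0.1,0,-0.04],0],
    [-0.5,[-0.15,0,-0.052],0],
    [-0.5,[-0.2,0,-0.062],0],
    [-0.5,[-0.25,0,-0.068],0],
    [-0.5,[-0.3,0,-0.07],0],
    [-0.5,[-0.3,0,-0.07],0],
    [-0.5,[-0.3,0,-0.07],0]
  ]
}}

```text
time: 12.93
tool_pos: [0.56, 0.2422, 0.1565]
tool_rot: [-0.002, 0.798, 0.603, 0.004]
contact_force: [-0.0, 6.9, 2.5]
gripper_width: 0.258
grasp_force: 60.1
```

Request:
{"name": "arm_command", "arguments": {
  "moves": [
    [-0.5,[-0.05,0,0.002],0],
    [-0.5,[-0.1,0,0.008],0],
    [-0.5,[-0.15,0,0.018],0],
    [-0.5,[-0.2,0,0.03],0],
    [-0.5,[-0.24,0,0.042],0],
    [-0.5,[-0.28,0,0.058],0],
    [-0.5,[-0.3,0,0.07],0],
    [-0.5,[-0.3,0,0.07],0],
    [-0.5,[-0.3,0,0.07],0]
  ]
}}

```text
time: 13.68
tool_pos: [0.5477, 0.1987, 0.1489]
tool_rot: [-0.001, 0.798, 0.603, 0.003]
contact_force: [-9.8, 5.1, 16.6]
gripper_width: 0.261
grasp_force: 56.6
```

```bash
cat > chk.py <<'E'
from h import *
s=manip.state();T=s['tool_pos'];c,n=np.cos(FA),np.sin(FA);d=T[:2]-nest([-.0009,-.0012,0])[:2]
print(s['time'],'nest x,y mm',(c*d[0]+n*d[1])*1e3,(-n*d[0]+c*d[1])*1e3,'z',T[2],'F nest',[round(v,1) for v in (c*s['contact_force'][0]+n*s['contact_force'][1],-n*s['contact_force'][0]+c*s['contact_force'][1],s['contact_force'][2])],s['grasp_force'])
E
python3 chk.py
```

```text
13.6833 nest x,y mm 0.5716776263405485 108.74317549801103 z 0.14891560288154615 F nest [np.float64(-10.8), np.float64(2.3), np.float64(16.6)] 56.64191722869873
```

The lever is at about 0.83 and the tool is pressing down more than it needs to. I raise the target slightly and pull farther.

Request:
{"name": "arm_command", "arguments": {
  "moves": [
    [-0.5,[-0.02,-0.01,-0.015],0],
    [-0.5,[-0.04,-0.015,-0.02],0],
    [-0.5,[-0.06,-0.015,-0.02],0],
    [-0.5,[-0.06,-0.015,-0.02],0],
    [-0.5,[-0.06,-0.015,-0.02],0]
  ]
}}

```text
time: 14.1
tool_pos: [0.545, 0.1905, 0.1468]
tool_rot: [0.0, 0.798, 0.603, 0.006]
contact_force: [15.0, 9.6, -11.6]
gripper_width: 0.263
grasp_force: 53.8
```

```bash
python3 chk.py
```

```text
14.1 nest x,y mm 0.1680916176151452 100.14337623233853 z 0.14677767808680756 F nest [np.float64(11.8), np.float64(13.4), np.float64(-11.6)] 53.806904554367065
```

Request:
{"name": "arm_command", "arguments": {
  "moves": [
    [-0.5,[-0.02,0.005,0.01],0],
    [-0.5,[-0.04,0.007,0.015],0],
    [-0.5,[-0.04,0.007,0.015],0],
    [-0.5,[-0.04,0.007,0.015],0],
    [-0.5,[-0.04,0.007,0.015],0],
    [-0.5,[-0.04,0.007,0.015],0]
  ]
}}

```text
time: 14.6
tool_pos: [0.5435, 0.1851, 0.1447]
tool_rot: [-0.001, 0.798, 0.603, 0.005]
contact_force: [11.2, 11.8, -8.9]
gripper_width: 0.265
grasp_force: 52.2
```

```bash
python3 chk.py
python3 - <<'E'
from h import *
for n in ('side','scene'):
  p=shot(n)
  f=lambda r,a:nest([-.0009,.1488-r*np.sin(a),.01+r*np.cos(a)])
  print(n,{a:(w2px(p,f(.136,a)).round(1).tolist()) for a in (.35,.45)},[(np.round(d['extent']).tolist(),round(d['confidence'],2)) for d in manip.search_frame(p,'grip')[:2]],[(np.round(d['extent']).tolist(),round(d['confidence'],2)) for d in manip.search_frame(p,'nose')[:2]])
E
```

```text
14.6 nest x,y mm 0.2110402587632114 94.55008418802183 z 0.14467207315120623 F nest [np.float64(7.6), np.float64(14.4), np.float64(-8.9)] 52.17498689889908
side {0.35: [297.4, 142.9], 0.45: [297.6, 146.2]} [([294.0, 141.0, 302.0, 171.0], 0.5), ([280.0, 144.0, 319.0, 215.0], 0.3)] []
scene {0.35: [374.9, 228.3], 0.45: [371.7, 226.4]} [([373.0, 228.0, 385.0, 265.0], 0.73)] []
```

I check the slide position in numbers by rectifying the block-top plane in the side view and comparing it with the rest picture.

Run:
```python
from h import *
ys=np.arange(16,100,3)
for n in ('side','scene'):
  p=shot(n,n+'_end');now=p['frame'];old=cv2.imread(f'pics/{n}0.png')[:,:,::-1]
  for xr in ((-34,-24),(24,34),(-10,10)):
    o=[]
    for im in (old,now):
      v=[]
      for y in ys:
        P=np.array([w2px(p,nest([x/1e3-.0009,y/1e3-.0012,.03])) for x in np.linspace(*xr,5)],np.float32)
        v.append(int(cv2.remap(cv2.cvtColor(im,cv2.COLOR_RGB2GRAY),P[:,0][None],P[:,1][None],cv2.INTER_LINEAR).mean()))
      o.append(v)
    print(n,xr);print(ys.tolist());print(o[0]);print(o[1])
```

```text
side (-34, -24)
[16, 19, 22, 25, 28, 31, 34, 37, 40, 43, 46, 49, 52, 55, 58, 61, 64, 67, 70, 73, 76, 79, 82, 85, 88, 91, 94, 97]
[192, 190, 186, 183, 183, 182, 182, 182, 182, 180, 178, 180, 183, 195, 213, 226, 233, 229, 215, 205, 199, 205, 224, 237, 241, 244, 244, 242]
[174, 176, 180, 189, 214, 232, 235, 228, 204, 180, 155, 144, 153, 160, 167, 172, 174, 171, 164, 158, 153, 150, 149, 149, 149, 149, 151, 154]
side (24, 34)
[16, 19, 22, 25, 28, 31, 34, 37, 40, 43, 46, 49, 52, 55, 58, 61, 64, 67, 70, 73, 76, 79, 82, 85, 88, 91, 94, 97]
[170, 170, 171, 173, 173, 174, 175, 176, 176, 177, 179, 182, 188, 197, 221, 240, 243, 243, 229, 215, 208, 205, 221, 235, 235, 233, 225, 217]
[177, 178, 181, 185, 209, 233, 235, 234, 216, 203, 205, 210, 225, 236, 235, 231, 226, 219, 202, 184, 163, 144, 141, 139, 141, 144, 146, 148]
side (-10, 10)
[16, 19, 22, 25, 28, 31, 34, 37, 40, 43, 46, 49, 52, 55, 58, 61, 64, 67, 70, 73, 76, 79, 82, 85, 88, 91, 94, 97]
[45, 42, 39, 39, 41, 44, 52, 74, 99, 129, 152, 164, 174, 180, 194, 218, 236, 243, 247, 248, 248, 248, 248, 248, 248, 247, 243, 224]
[162, 174, 184, 201,
[... 610 characters left out ...]
82, 85, 88, 91, 94, 97]
[204, 208, 210, 211, 212, 213, 212, 210, 205, 188, 151, 138, 176, 202, 187, 167, 179, 220, 239, 231, 211, 219, 241, 251, 251, 249, 243, 238]
[41, 41, 40, 39, 40, 68, 140, 208, 229, 209, 193, 218, 244, 250, 249, 241, 234, 238, 237, 216, 173, 136, 125, 127, 135, 148, 159, 163]
scene (-10, 10)
[16, 19, 22, 25, 28, 31, 34, 37, 40, 43, 46, 49, 52, 55, 58, 61, 64, 67, 70, 73, 76, 79, 82, 85, 88, 91, 94, 97]
[200, 204, 210, 212, 213, 212, 211, 206, 188, 148, 106, 87, 87, 94, 96, 102, 141, 209, 248, 253, 253, 252, 250, 247, 247, 246, 247, 247]
[38, 37, 37, 33, 32, 63, 138, 217, 248, 251, 251, 248, 242, 228, 210, 185, 163, 154, 150, 143, 133, 125, 123, 124, 126, 132, 137, 138]
```

The slide has moved about 30–31 of 33 mm, so the lever may not be quite home. I pull farther and watch the force.

Request:
{"name": "arm_command", "arguments": {
  "moves": [
    [-0.55,[-0.02,0,0.01],0],
    [-0.55,[-0.04,0,0.025],0],
    [-0.55,[-0.04,0,0.025],0],
    [-0.55,[-0.04,0,0.025],0],
    [-0.55,[-0.04,0,0.025],0],
    [-0.55,[-0.04,0,0.025],0]
  ]
}}

```text
time: 15.5
tool_pos: [0.5421, 0.1799, 0.1423]
tool_rot: [-0.001, 0.798, 0.603, 0.006]
contact_force: [8.0, 11.9, -4.7]
gripper_width: 0.263
grasp_force: 58.9
```

```bash
python3 chk.py
cat > prof.py <<'E'
from h import *
ys=np.arange(20,90,.5)
def prof(p,im,xr):
  v=[]
  for y in ys:
    P=np.array([w2px(p,nest([x/1e3-.0009,y/1e3-.0012,.03])) for x in np.linspace(*xr,9)],np.float32)
    v.append(cv2.remap(cv2.cvtColor(im,cv2.COLOR_RGB2GRAY),P[:,0][None],P[:,1][None],cv2.INTER_LINEAR).mean())
  return np.array(v)
for n,xr in (('side',(-34,-24)),('side',(24,34)),('side',(-10,10)),('scene',(-10,10))):
  p=shot(n);o=cv2.imread(f'pics/{n}0.png')[:,:,::-1];e=cv2.imread(f'pics/{n}_end.png')[:,:,::-1]
  r=[]
  for im in (o,e,p['frame']):
    g=np.gradient(cv2.GaussianBlur(prof(p,im,xr)[None],(0,0),2)[0]);k=g.argmax();w=slice(max(k-6,0),k+7);q=np.clip(g[w],0,None);r.append(round(float((q*ys[w]).sum()/q.sum()),1))
  print(n,xr,r)
E
python3 prof.py
```

```text
15.5 nest x,y mm 0.26548845655643627 89.12330988889036 z 0.1422528843691795 F nest [np.float64(4.4), np.float64(13.6), np.float64(-4.7)] 58.88553857803345
side (-34, -24) [80.7, 27.1, 27.0]
side (24, 34) [57.4, 27.9, 27.4]
side (-10, 10) [41.9, 26.4, 24.6]
scene (-10, 10) [65.5, 34.0, 32.4]
```

The slide is now at about 33 mm. One more small pull will show whether the stop has been reached.

Request:
{"name": "arm_command", "arguments": {
  "moves": [
    [-0.6,[-0.015,-0.003,0.01],0],
    [-0.6,[-0.03,-0.005,0.018],0],
    [-0.6,[-0.03,-0.005,0.018],0],
    [-0.6,[-0.03,-0.005,0.018],0],
    [-0.6,[-0.03,-0.005,0.018],0]
  ]
}}

```text
time: 16.12
tool_pos: [0.542, 0.1792, 0.1419]
tool_rot: [-0.003, 0.798, 0.603, 0.01]
contact_force: [9.6, 24.4, -1.7]
gripper_width: 0.26
grasp_force: 58.9
```

```bash
python3 chk.py; python3 prof.py
python3 - <<'E'
from h import *
p=shot('wrist','w_end');print([(np.round(d['extent']).tolist(),round(d['confidence'],2)) for d in manip.search_frame(p,'grip')[:2]], w2px(p,manip.state()['tool_pos']))
E
```

```text
16.1167 nest x,y mm 0.3289503583064519 88.47302812974937 z 0.14192935896940997 F nest [np.float64(2.6), np.float64(26.1), np.float64(-1.7)] 58.91530215740204
side (-34, -24) [80.7, 27.1, 27.0]
side (24, 34) [57.4, 27.9, 45.8]
side (-10, 10) [41.9, 26.4, 24.6]
scene (-10, 10) [65.5, 34.0, 32.4]
[([287.0, 110.0, 351.0, 326.0], 0.68), ([232.0, 26.0, 407.0, 357.0], 0.6)] [319.09194939 288.18238312]
```

The force doubled to 26 N, with only 0.7 mm of motion and the slide unmoved, so the lever is on its stop. I hold briefly to confirm it is steady.

Request:
{"name": "arm_command", "arguments": {
  "moves": [
    [-0.6,[0,0,0],0],
    [-0.6,[0,0,0],0],
    [-0.6,[0,0,0],0],
    [-0.6,[0,0,0],0],
    [-0.6,[0,0,0],0],
    [-0.6,[0,0,0],0]
  ]
}}

```text
time: 16.92
tool_pos: [0.5419, 0.1793, 0.1419]
tool_rot: [-0.003, 0.798, 0.603, 0.01]
contact_force: [10.6, 24.5, -0.9]
gripper_width: 0.26
grasp_force: 58.9
```

```bash
python3 chk.py
python3 - <<'E'
from h import *
s=manip.state()
if s['contact_force'][1]>17 and s['grasp_force']>30: print(manip.job_done())
E
```

```text
16.9167 nest x,y mm 0.2881719899302526 88.46774450576896 z 0.1418882879515818 F nest [np.float64(3.5), np.float64(26.4), np.float64(-0.9)] 58.91829013824463
the job is handed in; nothing more can be done
None
```

The job is handed in at 16.9 s: the header was gripped at about 31 N and is seated in the nest with both ears in their slots, and the arm is holding the lever at its stop, judged by the pull rising to 26 N with almost no further motion and by the slide having moved about 33 mm.

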